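Lay out the sharpening stones for the next blade

TASK

Set the bench up for the next blade (left and right as seen from the robot, looking out over the bench): take the fine stone, on its wooden base, off the stone board and set it on the bench to the right of the board, and lay the strop to the right of the fine stone with its handle towards the robot, so that the fine stone lies between board and strop, all three parallel, the middles of board, fine stone and strop blade level with one another, and about 4 cm clear between neighbours. Lay the coarse stone flat and centred on the stone board, between its two end cleats, put the little dressing stone lengthwise on the middle of the fine stone, and stand the water bottle on the bench behind the board, in line with its middle, about 3 to 4 cm clear of its far end. Set the stones down, do not drop them, and leave the marker, the loupe and the folding knife where they lie.

Things in the scene. Friction and masses are not known exactly. Their poses are not given: they have to be found in the camera images.
- board: Stone board, fixed: wooden, 242 long (x) x 90 wide (y) mm, topped with black rubber 15 mm above the bench. A dark cleat 14 mm thick, 8 mm above the rubber, crosses each end, 214 mm between them; long sides open. Origin: centre of its underside, at bench height; x along its length away from the robot, y to the left. Its place and yaw vary.
- fine: Fine stone: pale, 158 x 50 x 20 mm, glued centrally on a light wooden base 170 x 60 x 12 mm; 32 mm high in all, about 0.4 kg. It starts on the stone board, between the cleats. Origin: centre of the base's underside; x along its length (away from the robot at the start), z up. Grip it across the 50 mm stone.
- coarse: Coarse stone: a bare dark grey block 200 x 50 x 25 mm, about 0.55 kg, lying on the bench. Origin: centre of its underside; x along its length.
- strop: Strop: wooden paddle faced with brown leather; blade 150 x 50 x 16 mm, narrow handle (28 wide, 13 thick) from its -x end to 165 mm from the origin; about 0.16 kg. Origin: centre of the blade's underside (handle not counted); x along it, away from the handle, which starts pointing back to the robot's side, along -x within 0.35 rad.
- dresser: Dressing stone: a small pale stone block 60 x 30 x 25 mm, about 0.09 kg, lying on the bench. Origin: centre of its underside; x along its 60 mm length.
- bottle: Water bottle, closed: an upright white plastic cylinder 54 mm in diameter up to 78 mm height, then a cone and a black cap 26 mm across up to 108 mm; about 0.15 kg. Origin: centre of its underside; z up.
- marker: Bystander: a felt marker, grey with a black cap, 130 long, 13 mm thick, lying on the bench along the left side of the stone board. Origin: under its middle; x along it. Leave it.
- loupe: Bystander: a black loupe, 28 mm in diameter, 20 mm high, on the bench beyond the board, to the right. Origin: centre of its underside. Leave it.
- knife: Bystander: a closed folding knife with a dark wooden handle, 110 (y) x 27 (x) x 14 mm, on the far part of the bench. Origin: centre of its underside. Leave it.
Not all that is in view belongs to the job. What is shaped like the coarse but green or turquoise is not meant.

How it is judged:
By the outcome, as a careful person would: the job done as asked, in the order asked, and still so for the second after the job is handed in, with the robot touching nothing.
It also fails if it takes over 120 s, if anything falls off the work surface, if the arm or the gripper's body presses on something with over 40 N, if the wrist force passes 120 N, or if a joint passes its speed limit or range.

ROBOT

A 7-joint arm with a two-finger parallel gripper is mounted at the origin on the work surface. World frame = base frame: x ahead of the robot, y to its left, z up, the work surface at z = 0. Lengths are in m, angles in rad, forces in N, time in s.
With the tool pointing down it reaches from about 0.4 to 0.85 m from the base axis. Payload 10.4 kg.
Tool frame: the origin (TCP) lies midway between the tips of the shut fingers; the grasp point (between the pads) lies 19 mm behind it; z points along the fingers, y is the line along which they close (so a half turn about z gives the same grasp; the last joint's range is limited). The gripper opens to 87 mm and grips with 3 to 60 N. Pads are 19 mm wide; open, the fingers measure 117 mm over their backs; the gripper's body (75 mm by 190 mm) begins 51 mm behind the grasp point.
Start: joints at [-1.217, 0.332, -0.065, 1.46, 0.022, 1.35, -0.088], TCP at [0.23, 0.581, 0.223] pointing down, gripper open.
Joint ranges: [-2.6, 2.6], [-0.5, 2.12], [-1.47, 1.34], [0.16, 2.42], [-1.27, 4.41], [0.06, 2.06], [-2.6, 2.6]. Speed limits (rad/s): [2.22, 2.22, 2.79, 2.79, 3.14, 3.14, 3.14].

INTERFACE

Orientations are given as a unit quaternion [x, y, z, w].
In Python, from bench import r gives the robot as it stands.
- The arm moves only by the tool arm_command, never from a script. Its argument "moves" is one flat list of numbers, 4 for each row, row after row: the shift along the tool's x, y, z in cm, then the turn about the tool's z in degrees. A call has 1 to 12 rows; each row shifts and turns the commanded pose from where the row before left it, along the tool's axes as they then stand; what a row does not reach is not made up. A row lasts 1/12 s, in which the tool goes at most 41.7 mm and 7.16 degrees, less where a joint would pass 70% of its speed; a pose out of reach is approached as far as the arm can. A call with a gripper value outside its range is refused whole. "fingers" is the opening in per cent of the stroke, from 0 (shut) to 100 (fully open), set as the call begins (left out, the last holds). The fingers move at their own pace and stop on an object; "squeeze" is the grip in N (left out, the last holds). Time passes only in rows, so rows that do not move let the fingers close. It gives the time, the measured TCP pose, the force, the opening and the grip force at its end, in the units of the state.
- r.read_state(): the state, without advancing time (a new reading comes with each control period).
- r.camera(name): name is "scene" or "top" or "wrist"; returns the picture (420x560x3 uint8, red, green, blue); there is no depth.
- r.camera_info(name): a dict with "fx", "fy", "cx", "cy" (pixels), "origin" and "attitude" of the camera in the world. Camera axes: x right, y up, looking along -z (the intrinsics and any distortion apply to the point x, -y, -z); pixel columns grow to the right and rows downward; lengths in m; the calibration is good to about 2 mm. A picture is of the moment at which its call begins: read the wrist's pose just before it. camera_info takes no time and is no camera call; for the wrist camera it gives the pose at the moment of the call.
- r.close_job(): hands the job in; it is judged then, once.
The state is a dict: "time": time; "joint_positions": joint angles; "joint_vel": joint speeds; "joint_torque": joint torques, N m; "ee_pos": TCP position; "eef_rot": TCP orientation; "ft_force": force on the tool from outside, world axes, zero at the start; "torque": the same for the moment, N m; "width": finger opening in m; "grip_force": force on a finger pad.
Only numpy, scipy, OpenCV 4.12 (cv2) and the standard library are available. Lean on these libraries where they do the work, as an engineer would, in place of code of your own. Each camera call takes 0.05 s, during which the arm holds its last target. There are 200 camera calls.

## Working session

There is one attempt and no reset: what is moved stays moved. The work goes in short steps, Python scripts to look and compute and a tool call to move; the robot and the scene stay as the last step left them, time stands still between calls to the robot, and variables do not carry over. Pictures are saved under pics/ and viewed, at most 14 in all, crops included, and the job is handed in when it is done.

Besides the shell and the picture viewer there is one more tool, called after ">>>" as name(argument=value, ...) on one line, values as JSON. arm_command: Moves the arm, as the interface text tells. Its arguments: {"type":"object","properties":{"moves":{"type":"array"},"fingers":{"type":"number"},"squeeze":{"type":"number"}},"required":["moves"]}

```bash
mkdir -p pics; ls
python3 - <<'E'
from bench import r
import cv2
s=r.read_state();print({k:(v if not hasattr(v,'round') else v) for k,v in s.items()})
for n in("top","scene","wrist"):
    print(n,r.camera_info(n))
for n in("top","scene"):
    cv2.imwrite(f"pics/{n}0.png",r.camera(n)[:,:,::-1])
E
```

```text
pics
{'time': 0.0, 'joint_positions': array([-1.21658599,  0.33287077, -0.06467399,  1.46093525,  0.0215826 ,
        1.34988153, -0.08848094]), 'joint_vel': array([ 4.95538766e-04,  1.97125458e-03, -1.33866202e-03, -6.51661341e-04,
       -1.59947984e-03,  2.38535995e-07,  1.64340070e-03]), 'joint_torque': array([ 9.24048290e-04, -6.23233008e+01,  2.48887099e-02, -3.89904964e+01,
       -6.14651944e-02,  3.95175267e-02,  1.42327608e-04]), 'ee_pos': array([0.22984725, 0.58079381, 0.22175745]), 'eef_rot': array([ 1.87286823e-01,  9.82305022e-01, -6.92460371e-04, -1.03685395e-04]), 'ft_force': array([-0.71565295,  0.30278226,  0.09922507]), 'torque': array([0.02078379, 0.0365354 , 0.07003788]), 'grip_force': 0.0, 'width': 0.08704307833684545}
top {'fx': 516.3101704586725, 'fy': 516.3101704586725, 'cx': 274.89878635581806, 'cy': 206.49867623051642, 'origin': array([ 0.31305812, -0.09495966,  1.30077109]), 'attitude': array([-0.04174373,  0.04366154,  0.71122394, -0.70036536])}
scene {'fx': 413.031065171374, 'fy': 413.031065171374, 'cx': 278.48117359600246, 'cy': 205.40475000742575, 'origin': array([ 1.13119136, -0.1950842 ,  0.82876748]), 'attitude': array([0.27451574, 0.24221565, 0.59985629, 0.71143877])}
wrist {'fx': 301.38955260928464, 'fy': 301.38955260928464, 'cx': 276.26034608417626, 'cy': 210.76087115200554, 'origin': array([0.16325766, 0.60712263, 0.38459632]), 'attitude': array([-0.11067757, -0.07434252,  0.55697211,  0.81975956])}
```

View pics/top0.png

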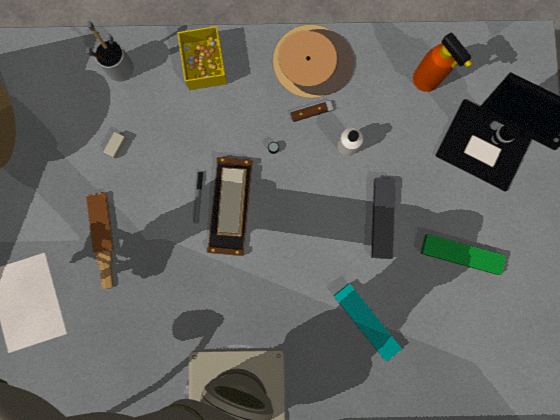

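View pics/scene0.png

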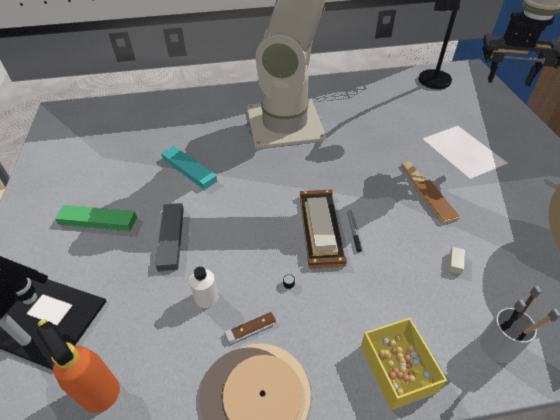

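Top view: the board with the fine stone is at (230,205), the strop at (100,240) with its handle towards the robot, and the dresser at (114,144). The bottle is at (349,140), the dark coarse stone at (383,217), the loupe at (273,147) and the knife at (312,110). The green and turquoise blocks are decoys.

```bash
cat > h.py <<'E'
from bench import r
import cv2, numpy as np
from scipy.spatial.transform import Rotation as R
def P(info,uv,z):
    "pixels -> world points on plane z"
    uv=np.atleast_2d(uv).astype(float)
    d=np.c_[(uv[:,0]-info["cx"])/info["fx"],-(uv[:,1]-info["cy"])/info["fy"],-np.ones(len(uv))]
    d=R.from_quat(info["attitude"]).apply(d); o=np.array(info["origin"])
    return (o+d*((z-o[2])/d[:,2])[:,None])[:,:2]
def px(info,p):
    q=R.from_quat(info["attitude"]).inv().apply(np.atleast_2d(p)-info["origin"])
    return np.c_[info["cx"]-info["fx"]*q[:,0]/q[:,2],info["cy"]+info["fy"]*q[:,1]/q[:,2]]
def rect(pts):
    "min rect of world points (m): centre, long, short, yaw of long side in (-pi/2,pi/2]"
    b=cv2.boxPoints(cv2.minAreaRect((pts*1000).astype(np.float32)))/1000
    e=[b[1]-b[0],b[2]-b[1]]; e.sort(key=np.linalg.norm)
    y=np.arctan2(e[1][1],e[1][0]); y=(y+np.pi/2)%np.pi-np.pi/2
    return b.mean(0),np.linalg.norm(e[1]),np.linalg.norm(e[0]),y
def blob(img,lo,hi,roi):
    "largest contour of an HSV band in roi x0,y0,x1,y1"
    x0,y0,x1,y1=roi
    m=np.zeros(img.shape[:2],np.uint8)
    m[y0:y1,x0:x1]=cv2.inRange(cv2.cvtColor(img,cv2.COLOR_RGB2HSV)[y0:y1,x0:x1],lo,hi)
    m=cv2.morphologyEx(m,cv2.MORPH_OPEN,np.ones((3,3)))
    c=max(cv2.findContours(m,cv2.RETR_EXTERNAL,cv2.CHAIN_APPROX_NONE)[0],key=cv2.contourArea)
    return c[:,0,:]
def tool():
    s=r.read_state(); m=R.from_quat(s["eef_rot"]).as_matrix()
    return s,m
def go(x,y,z,yaw=None):
    "total shift in tool axes (cm) and turn (deg) so that tool x lies along world yaw (mod pi)"
    s,m=tool(); d=m.T@(np.array([x,y,z])-s["ee_pos"])*100
    t=0
    if yaw is not None:
        a=np.arctan2(m[1,0],m[0,0]); t=-np.degrees((yaw-a+np.pi/2)%np.pi-np.pi/2)
    print("go",d.round(2),"turn",round(t,1),"at",s["ee_pos"].round(4),"q7",s["joint_positions"][6].round(2),"t",round(s["time"],1))
E
python3 - <<'E'
from h import *
im=cv2.imread("pics/top0.png")[:,:,::-1].copy(); I=r.camera_info("top")
for n,lo,hi,roi,z in [("fine",(0,0,95),(60,110,255),(205,160,255,250),.047),
 ("coarse",(0,0,0),(180,255,75),(365,170,402,265),.025),
 ("strop",(5,90,50),(25,255,255),(80,185,120,295),.016),
 ("dresser",(15,15,120),(60,110,255),(100,125,130,165),.025),
 ("board",(0,0,0),(30,255,75),(203,150,256,260),.015),
 ("cap",(0,0,0),(180,255,50),(335,120,365,150),.108),
 ("farcleat",(3,70,20),(25,255,255),(205,150,262,166),.023),
 ("nearcleat",(3,70,20),(25,255,255),(203,245,255,260),.019)]:
    c=blob(im,lo,hi,roi); q=rect(P(I,c,z)); print(n,c.mean(0).round(),q[0].round(4),np.round(q[1:],3))
go(0.55,0.05,.25,0)
E
```

```text
fine [230. 200.] [0.4836 0.0085] [ 0.159  0.053 -0.077]
coarse [381. 217.] [ 0.4398 -0.359 ] [ 0.206  0.074 -0.082]
strop [101. 239.] [0.3917 0.3323] [0.238 0.051 0.149]
dresser [113. 144.] [0.6332 0.3065] [ 0.061  0.03  -0.485]
board [212. 210.] [0.464  0.0568] [ 0.008  0.008 -0.001]
cap [353. 136.] [ 0.6243 -0.2868] [ 0.022  0.019 -0.033]
farcleat [234. 161.] [0.5848 0.0016] [0.087 0.017 1.471]
nearcleat [225. 251.] [0.3607 0.0247] [0.088 0.016 1.465]
go [-49.3  -37.58  -2.77] turn -21.6 at [0.2298 0.5808 0.2218] q7 -0.09 t 0.1
```

>>> arm_command(moves=[0,0,0,-7,0,0,0,-7,0,0,0,-7,0,-3.8,-0.6,0,0,-3.8,-0.6,0,0,-3.8,-0.6,0,0,-3.8,-0.6,0,0,-3.8,-0.6,0,-1.5,-3.5,-0.6,0,-1.5,-3.5,-0.6,0,-1.5,-3.5,-0.6,0,-1.5,-3.5,-0.6,0])

```text
time: 1.1
ee_pos: [0.2867, 0.2487, 0.2766]
eef_rot: [0.005, 1.0, 0.0, -0.0]
ft_force: [1.0, 1.1, 0.3]
width: 0.087
grip_force: 0.0
```

>>> arm_command(moves=[-2,-3.5,-0.3,0,-2,-3.5,-0.3,0,-2,-3.5,-0.3,0,-2,-3.5,-0.3,0,-2,-3.5,-0.3,0,-2,-3.5,-0.3,0,-3,-2,0,0,-3,-1,0,0,0,0,0,0,0,0,0,0])

```text
time: 1.93
ee_pos: [0.4645, 0.0081, 0.2938]
eef_rot: [0.006, 1.0, -0.001, -0.001]
ft_force: [0.1, 0.0, 0.8]
width: 0.0871
grip_force: 0.0
```

Run:
```python
from h import *
I=r.camera_info("wrist"); cv2.imwrite("pics/w1.png",r.camera("wrist")[:,:,::-1])
print(I["origin"],P(I,[I["cx"],I["cy"]],0)); go(.473,.013,.3,-.1)
```

```text
[0.3930074  0.00866592 0.45674102] [[0.51733026 0.0065135 ]]
go [-0.91  0.43 -0.61] turn 5.1 at [0.4638 0.0088 0.294 ] q7 1.4 t 2.0
```

View pics/w1.png

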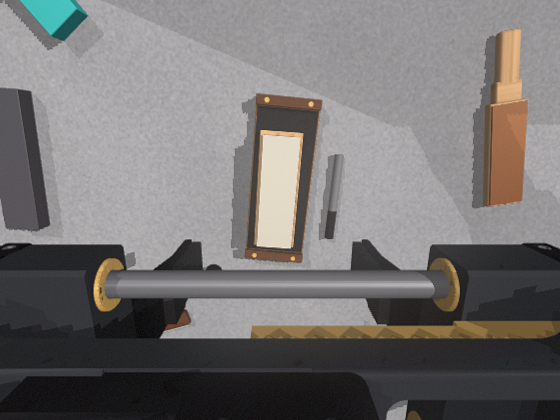

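The wrist view shows the whole board: near cleat with screws at (267,100) and (311,104), far cleat with screws at (254,255) and (293,259). The cream stone spans (262,136)–(295,250).

Run:
```python
from h import *
im=cv2.imread("pics/w1.png")[:,:,::-1].copy(); I=r.camera_info("wrist")
hsv=cv2.cvtColor(im,cv2.COLOR_RGB2HSV)
for q in [(280,190),(285,103),(270,251),(290,120),(258,180),(281,255),(267,100),(507,150),(20,150),(280,258)]: print(q,hsv[q[1],q[0]],end=' ')
print()
for n,lo,hi,roi,z in [("fine",(10,5,190),(40,80,255),(245,125,310,255),.047),
 ("near",(3,80,40),(25,255,255),(245,85,330,112),.023),
 ("far",(3,80,40),(25,255,255),(240,246,308,268),.023),
 ("rub",(0,0,0),(180,130,75),(245,100,325,258),.015)]:
    c=blob(im,lo,hi,roi); q=rect(P(I,c,z)); print(n,cv2.boundingRect(c),q[0].round(4),np.round(q[1:],3))
near=P(I,[[267,100],[311,104]],.023);far=P(I,[[254,255],[293,259]],.023)
print(near,far,(near.mean(0)+far.mean(0))/2,np.linalg.norm(far.mean(0)-near.mean(0)))
v=far.mean(0)-near.mean(0);print(np.arctan2(v[1],v[0]))
```

```text
(280, 190) [ 20  31 228] (285, 103) [ 11 110 118] (270, 251) [10 69 78] (290, 120) [ 0 22 71] (258, 180) [ 15 100 173] (281, 255) [ 10 103 116] (267, 100) [ 20 131 235] (507, 150) [ 11 134 156] (20, 150) [132  14  90] (280, 258) [ 10 112 116] 
fine (257, 135, 44, 113) [0.4796 0.0096] [ 0.158  0.05  -0.081]
near (256, 94, 65, 17) [0.3578 0.0257] [0.088 0.014 1.466]
far (245, 248, 57, 14) [0.5812 0.0021] [0.088 0.017 1.461]
rub (247, 106, 71, 142) [0.4701 0.0137] [ 0.212  0.084 -0.106]
[[ 0.35465802 -0.00317395]
 [ 0.36047381  0.0565986 ]] [[ 0.58137631 -0.02781471]
 [ 0.58879893  0.03282245]] [0.47132677 0.0146081 ] 0.2288059825865377
-0.1060018138292836
```

Run:
```python
from h import *
s,m=tool(); t=-np.radians(0)
go(.480,.0095,.294,-.081)
```

```text
go [-1.62  0.09 -0.01] turn 4.0 at [0.4638 0.0088 0.294 ] q7 1.4 t 2.0
```

>>> arm_command(moves=[-1.6,0.1,0,4,0,0,3.8,0,0,0,3.8,0,0,0,3.8,0,0,0,3.8,0,0,0,3,0,0,0,1.5,0,0,0,0.8,0,0,0,0,0,0,0,0,0])

```text
time: 2.82
ee_pos: [0.4802, 0.0101, 0.0904]
eef_rot: [0.04, 0.999, 0.0, 0.0]
ft_force: [-0.2, -0.4, 1.3]
width: 0.0867
grip_force: 0.0
```

Run:
```python
from h import *
go(.480,.0095,.0295,-.081)
cv2.imwrite("pics/w2.png",r.camera("wrist")[:,:,::-1])
```

```text
go [ 0.02 -0.07  6.09] turn 0.1 at [0.4802 0.0101 0.0904] q7 1.47 t 2.8
```

View pics/w2.png

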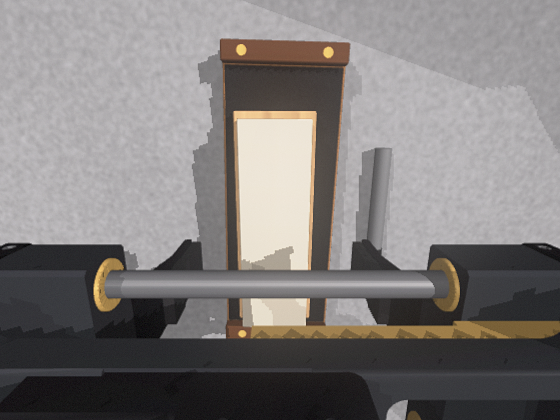

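The gripper is aligned over the stone: its near end is at (275,115), and the marker at (380,200) lies outside the fingers.

>>> arm_command(moves=[0,-0.1,3,0,0,0,2,0,0,0,1,0,0,0,0,0,0,0,0,0])

```text
time: 3.28
ee_pos: [0.4806, 0.0087, 0.0305]
eef_rot: [0.04, 0.999, 0.0, 0.0]
ft_force: [-0.1, -0.0, 0.3]
width: 0.0871
grip_force: 0.0
```

>>> arm_command(moves=[0,0,0,0,0,0,0,0,0,0,0,0,0,0,0,0,0,0,0,0,0,0,0,0], fingers=40, squeeze=35)

```text
time: 3.78
ee_pos: [0.4801, 0.0087, 0.0297]
eef_rot: [0.04, 0.999, 0.0, 0.0]
ft_force: [-0.3, 0.1, -0.7]
width: 0.0549
grip_force: 0.0
```

>>> arm_command(moves=[0,0,0,0,0,0,0,0,0,0,0,0,0,0,0,0,0,0,0,0])

```text
time: 4.2
ee_pos: [0.48, 0.0086, 0.0296]
eef_rot: [0.04, 0.999, 0.0, -0.0]
ft_force: [-1.5, 0.5, 3.5]
width: 0.0497
grip_force: 35.0
```

>>> arm_command(moves=[0,0,-1,0,0,0,-2,0,0,0,-2,0,0,0,-2,0,0,0,0,0,0,0,0,0])

```text
time: 4.7
ee_pos: [0.4803, 0.0088, 0.1]
eef_rot: [0.04, 0.999, 0.001, 0.001]
ft_force: [-0.0, -0.0, -4.7]
width: 0.0499
grip_force: 35.0
```

Run:
```python
from h import *
s,m=tool(); print(s["width"],s["grip_force"],s["ft_force"].round(1))
b=np.array([.4705,.0142]);y=-.1055;u=np.array([np.cos(y),np.sin(y)]);n=np.array([u[1],-u[0]]) # right
print("fine tgt",b+.115*n,"strop tgt",b+.210*n,"bottle",b+u*(.121+.035+.027))
T=b+.115*n
# TCP relative to fine centre in the grip, assume fine centre was (.4803,.0093)
go(*T,s["ee_pos"][2],y)
```

```text
0.049919866037185866 34.995859265327454 [-0.  -0.  -4.7]
fine tgt [ 0.45838999 -0.1001606 ] strop tgt [ 0.44838608 -0.19463241] bottle [ 0.65248253 -0.00507071]
go [ 1.310e+00 -1.104e+01 -1.000e-02] turn 1.5 at [0.4803 0.0088 0.1   ] q7 1.46 t 4.7
```

>>> arm_command(moves=[0.3,-2.7,0,0,0.3,-2.7,0,0,0.3,-2.7,0,0,0.4,-2.9,0,0,0,0,0,1.5,0,0,0,0,0,0,2.5,0,0,0,2.5,0,0,0,1.5,0,0,0,0.8,0,0,0,0.5,0,0,0,0,0])

```text
time: 5.7
ee_pos: [0.4577, -0.0996, 0.0206]
eef_rot: [0.053, 0.999, -0.0, -0.001]
ft_force: [-0.5, 0.7, -4.1]
width: 0.0498
grip_force: 35.0
```

Run:
```python
from h import *
go(.4584,-.1002,.0146,-.1055); print(r.read_state()["ft_force"])
```

```text
go [-0.08 -0.05  0.6 ] turn 0.0 at [ 0.4577 -0.0996  0.0206] q7 1.78 t 5.7
[-0.45810578  0.70526289 -4.12825228]
```

>>> arm_command(moves=[-0.1,0,0.3,0,0,0,0.2,0,0,0,0.1,0,0,0,0,0,0,0,0,0])

```text
time: 6.12
ee_pos: [0.4595, -0.1001, 0.0158]
eef_rot: [0.053, 0.999, 0.0, 0.0]
ft_force: [1.0, 0.2, -3.8]
width: 0.0496
grip_force: 35.0
```

>>> arm_command(moves=[0,0,0.1,0,0,0,0.05,0,0,0,0,0])

```text
time: 6.37
ee_pos: [0.4595, -0.1001, 0.0146]
eef_rot: [0.053, 0.999, 0.0, 0.0]
ft_force: [-3.8, 0.8, 4.6]
width: 0.0496
grip_force: 35.0
```

>>> arm_command(moves=[0,0,0,0,0,0,0,0,0,0,0,0,0,0,0,0,0,0,-1,0,0,0,-3,0,0,0,-3.5,0,0,0,-3.8,0,0,0,-3.8,0,0,0,-3.8,0,0,0,-3.8,0], fingers=85)

```text
time: 7.28
ee_pos: [0.4587, -0.1007, 0.2438]
eef_rot: [0.054, 0.999, 0.0, 0.001]
ft_force: [1.5, 0.5, -0.5]
width: 0.0739
grip_force: 0.0
```

Run:
```python
from h import *
I=r.camera_info("wrist"); im=r.camera("wrist"); cv2.imwrite("pics/w3.png",im[:,:,::-1])
s,m=tool(); print(s["ee_pos"])
u=np.array([np.cos(.1055),-np.sin(.1055)])
c=blob(im,(10,5,170),(40,80,255),(200,100,360,262)); q=rect(P(I,c,.032)); print(cv2.boundingRect(c),q[0].round(4),np.round(q[1:],3))
go(.436,.339,.24,.149)
```

```text
[ 0.46164508 -0.10119718  0.25063872]
(256, 123, 43, 125) [ 0.4606 -0.1007] [ 0.159  0.051 -0.109]
go [ 7.3  43.48  1.1 ] turn -14.7 at [ 0.4616 -0.1012  0.2506] q7 1.54 t 7.3
```

View pics/w3.png

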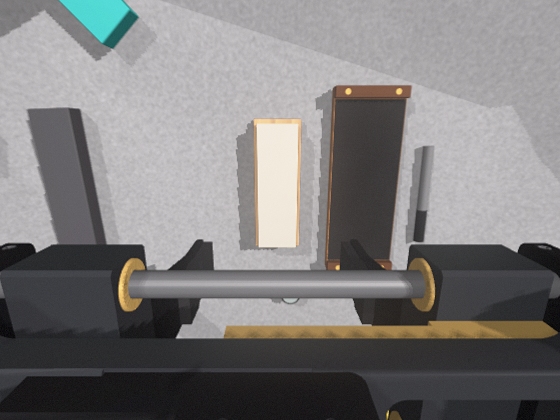

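The fine stone (255–300, 120–247) now sits clear to the right of the board and parallel to it. Strop next.

>>> arm_command(moves=[0.6,3.6,0,0,0.6,3.6,0,0,0.6,3.6,0,0,0.6,3.6,0,0,0.6,3.6,0,0,0.6,3.6,0,0,0.6,3.6,0,0,0.6,3.6,0,0,0.6,3.6,0,0,0.6,3.6,0,0,0.6,3.6,0,0,0.6,3.6,0,0])

```text
time: 8.33
ee_pos: [0.4332, 0.3385, 0.2418]
eef_rot: [0.053, 0.999, 0.0, 0.0]
ft_force: [0.3, 1.1, 0.6]
width: 0.0735
grip_force: 0.0
```

>>> arm_command(moves=[0,0,0,-5,0,0,0,-5,0,0,0,-5,0,0,0,0,0,0,0,0])

```text
time: 8.75
ee_pos: [0.4336, 0.3368, 0.2416]
eef_rot: [-0.076, 0.997, 0.0, 0.0]
ft_force: [-0.8, -0.1, 0.0]
width: 0.074
grip_force: 0.0
```

Run:
```python
from h import *
I=r.camera_info("wrist"); im=r.camera("wrist"); cv2.imwrite("pics/w4.png",im[:,:,::-1])
c=blob(im,(3,100,130),(14,255,255),(180,90,380,262)); q=rect(P(I,c,.016)); print(cv2.boundingRect(c),q[0].round(4),np.round(q[1:],3))
go(*q[0],.24,q[3])
```

```text
(262, 129, 38, 110) [0.4342 0.3413] [0.144 0.047 0.139]
go [-0.12  0.44  0.15] turn 0.7 at [0.4336 0.3368 0.2415] q7 1.01 t 8.8
```

View pics/w4.png

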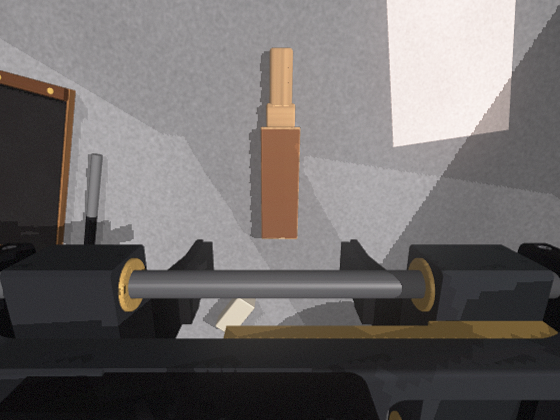

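The strop's leather spans (262–300, 129–239) with the handle pointing up the image, towards the robot, and the gripper nearly aligned.

>>> arm_command(moves=[-0.1,0.4,0,0.7,0,0,3.8,0,0,0,3.8,0,0,0,3.8,0,0,0,3.8,0,0,0,3.8,0,0,0,2.4,0,0,0,1.4,0,0,0,0.8,0,0,0,0,0,0,0,0,0])

```text
time: 9.72
ee_pos: [0.4342, 0.3415, 0.0057]
eef_rot: [-0.071, 0.997, 0.0, 0.0]
ft_force: [0.1, 1.3, -0.2]
width: 0.0741
grip_force: 0.0
```

Run:
```python
from h import *
go(.4342,.3413,.005,.139); print(r.read_state()["ft_force"])
```

```text
go [ 0.01 -0.02  0.07] turn 0.2 at [0.4342 0.3415 0.0057] q7 1.06 t 9.7
[ 0.10787154  1.26725829 -0.24816158]
```

>>> arm_command(moves=[0,0,0.1,0,0,0,0,0,0,0,0,0,0,0,0,0,0,0,0,0,0,0,0,0,0,0,0,0,0,0,0,0], fingers=40, squeeze=25)

```text
time: 10.38
ee_pos: [0.4341, 0.3414, 0.0046]
eef_rot: [-0.072, 0.997, 0.0, 0.0]
ft_force: [-1.3, -1.2, 5.7]
width: 0.0498
grip_force: 25.0
```

>>> arm_command(moves=[0,0,-1,0,0,0,-2.5,0,0,0,-3,0,0,0,-3,0,0,0,-2.5,0,0,0,0,7,0,0,0,7,0,0,0,0,0,0,0,0])

```text
time: 11.13
ee_pos: [0.4336, 0.341, 0.1241]
eef_rot: [0.049, 0.999, -0.0, -0.0]
ft_force: [-1.0, 0.6, -1.4]
width: 0.0499
grip_force: 25.0
```

Run:
```python
from h import *
s,m=tool();print(s["width"],s["grip_force"],s["ft_force"].round(1))
go(.4484,-.1946,s["ee_pos"][2],-.1055)
```

```text
0.04992625883040048 24.998866617679596 [-1.   0.6 -1.4]
go [-6.670e+00 -5.316e+01  2.000e-02] turn 0.5 at [0.4336 0.341  0.1241] q7 0.79 t 11.1
```

>>> arm_command(moves=[-0.5,-3.8,0,0,-0.5,-3.8,0,0,-0.5,-3.8,0,0,-0.5,-3.8,0,0,-0.5,-3.8,0,0,-0.5,-3.8,0,0,-0.5,-3.8,0,0,-0.5,-3.8,0,0,-0.5,-3.8,0,0,-0.5,-3.8,0,0,-0.5,-3.8,0,0,-0.5,-3.8,0,0.5])

```text
time: 12.13
ee_pos: [0.447, -0.1204, 0.1241]
eef_rot: [0.052, 0.999, 0.0, 0.0]
ft_force: [1.2, 0.0, -2.0]
width: 0.0495
grip_force: 25.0
```

>>> arm_command(moves=[-0.3,-3.8,0,0,-0.3,-3.7,0,0,0,0,0,0,0,0,2.5,0,0,0,2.5,0,0,0,2.5,0,0,0,1.5,0,0,0,1,0,0,0,0.6,0,0,0,0,0,0,0,0,0])

```text
time: 13.05
ee_pos: [0.4456, -0.1939, 0.0185]
eef_rot: [0.054, 0.999, -0.0, 0.0]
ft_force: [0.2, -0.2, -1.1]
width: 0.0497
grip_force: 25.0
```

Run:
```python
from h import *
go(.4484,-.1946,.0046,-.1055); print(r.read_state()["ft_force"])
```

```text
go [-0.28 -0.04  1.39] turn -0.2 at [ 0.4456 -0.1939  0.0185] q7 2.02 t 13.1
[ 0.17474432 -0.21303515 -1.12348578]
```

>>> arm_command(moves=[-0.3,0,0.5,-0.2,0,0,0.4,0,0,0,0.2,0,0,0,0.2,0,0,0,0.1,0,0,0,0,0])

```text
time: 13.55
ee_pos: [0.4484, -0.194, 0.0045]
eef_rot: [0.053, 0.999, 0.0, -0.0]
ft_force: [-3.5, 1.5, 8.5]
width: 0.0495
grip_force: 25.0
```

>>> arm_command(moves=[0,0,0,0,0,0,0,0,0,0,0,0,0,0,0,0,0,0,-1,0,0,0,-3,0,0,0,-3.5,0,0,0,-3.8,0,0,0,-3.8,0,0,0,-3.8,0,0,0,-3.8,0,0,0,0,0], fingers=85)

```text
time: 14.55
ee_pos: [0.4508, -0.1957, 0.2384]
eef_rot: [0.054, 0.999, 0.0, 0.005]
ft_force: [0.9, 0.0, -0.0]
width: 0.0738
grip_force: 0.0
```

Run:
```python
from h import *
I=r.camera_info("wrist"); im=r.camera("wrist"); cv2.imwrite("pics/w5.png",im[:,:,::-1])
b=np.array([.4705,.0142]);y=-.1055;u=np.array([np.cos(y),np.sin(y)]);n=np.array([u[1],-u[0]])
for nm,lo,hi,roi,z in [("strop",(3,100,80),(14,255,255),(180,90,330,262),.016),("fine",(10,5,170),(40,80,255),(290,80,440,262),.032)]:
    c=blob(im,lo,hi,roi); q=rect(P(I,c,z)); d=q[0]-b; print(nm,cv2.boundingRect(c),q[0].round(4),np.round(q[1:],3),"along,right",d@u,d@n)
# coarse from the same view, if visible
go(.44,-.36,.25,-.08)
```

```text
strop (258, 124, 39, 111) [ 0.4482 -0.1942] [ 0.144  0.048 -0.104] along,right -0.00024223238114488496 0.20959368203102316
fine (331, 119, 49, 127) [ 0.4604 -0.1003] [ 0.158  0.051 -0.109] along,right 0.0019630724815318575 0.1149027641190106
go [ -0.78 -16.51  -1.49] turn -1.5 at [ 0.4499 -0.195   0.2352] q7 1.79 t 14.6
```

View pics/w5.png

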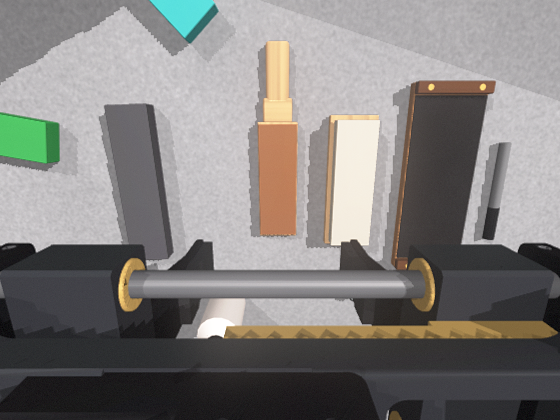

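The strop (258–297, 124–235) is level with the fine stone and parallel to it. The coarse stone is at (137,180).

>>> arm_command(moves=[-0.1,-3.6,0,0,-0.1,-3.6,0,0,-0.1,-3.6,0,0,-0.1,-3.6,0,0,-0.2,-2,-0.5,-1.5,0,0,0,0,0,0,0,0,0,0,0,0])

```text
time: 15.27
ee_pos: [0.4367, -0.357, 0.2355]
eef_rot: [0.04, 0.999, 0.0, -0.001]
ft_force: [-0.2, 0.4, -1.4]
width: 0.0743
grip_force: 0.0
```

Run:
```python
from h import *
I=r.camera_info("wrist"); im=r.camera("wrist"); cv2.imwrite("pics/w6.png",im[:,:,::-1])
c=blob(im,(0,0,0),(180,60,110),(200,60,360,268)); q=rect(P(I,c,.025)); print(cv2.boundingRect(c),q[0].round(4),np.round(q[1:],3))
go(*q[0],.24,q[3])
```

```text
(246, 190, 39, 71) [ 0.4864 -0.3756] [ 0.096  0.049 -0.074]
go [-5.07 -1.51 -0.45] turn -0.3 at [ 0.437  -0.3565  0.2356] q7 2.28 t 15.3
```

View pics/w6.png

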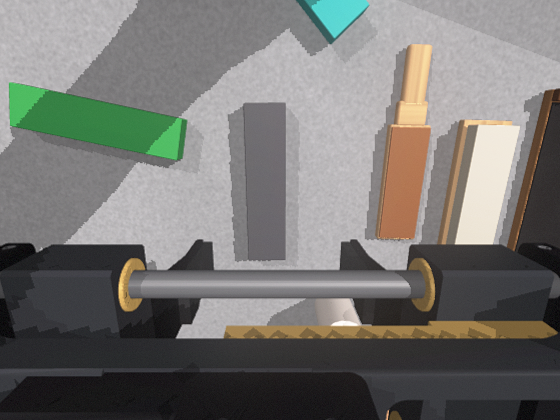

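The coarse stone shows at (244–286, 103–260), aligned with the gripper. The mask only caught its lower part, so I'll widen it.

Run:
```python
from h import *
im=cv2.imread("pics/w6.png")[:,:,::-1].copy(); I=r.camera_info("wrist")
hsv=cv2.cvtColor(im,cv2.COLOR_RGB2HSV)
print([hsv[y,x].tolist() for x,y in[(265,120),(265,230),(246,180),(280,180),(284,240),(238,200),(300,180)]])
for v in (112,122,130):
  c=blob(im,(115,0,80),(180,60,v),(242,90,300,266)); q=rect(P(I,c,.025)); print(v,cv2.boundingRect(c),q[0].round(4),np.round(q[1:],3))
p=P(I,[[244,103],[286,103],[247,259],[286,260]],.025);print(p,p.mean(0))
```

```text
[[143, 9, 115], [144, 12, 107], [135, 11, 96], [140, 14, 113], [143, 9, 108], [135, 4, 131], [160, 4, 189]]
112 (245, 148, 40, 113) [ 0.461  -0.3731] [ 0.148  0.049 -0.073]
122 (243, 103, 43, 158) [ 0.4353 -0.3707] [ 0.199  0.05  -0.079]
130 (242, 103, 44, 158) [ 0.435  -0.3743] [ 0.2    0.057 -0.072]
[[ 0.33406834 -0.38637298]
 [ 0.33798373 -0.3373845 ]
 [ 0.53119408 -0.40370895]
 [ 0.53686017 -0.3515967 ]] [ 0.43502658 -0.36976578]
```

>>> arm_command(moves=[0.3,-1.4,0,-0.2,0,0,3.8,0,0,0,3.8,0,0,0,3.8,0,0,0,3.8,0,0,0,3,0,0,0,2,0,0,0,1.2,0,0,0,0.8,0,0,0,0,0,0,0,0,0])

```text
time: 16.23
ee_pos: [0.4334, -0.3715, 0.0149]
eef_rot: [0.038, 0.999, -0.0, 0.001]
ft_force: [-0.8, -0.6, -0.1]
width: 0.0738
grip_force: 0.0
```

Run:
```python
from h import *
go(.435,-.3705,.006,-.078); print(r.read_state()["ft_force"])
```

```text
go [-0.15  0.11  0.89] turn 0.1 at [ 0.4334 -0.3715  0.0149] q7 2.49 t 16.2
[-0.75470849 -0.61489385 -0.14781988]
```

>>> arm_command(moves=[-0.1,0.1,0.5,0,0,0,0.4,0,0,0,0,0])

```text
time: 16.48
ee_pos: [0.4341, -0.3703, 0.0049]
eef_rot: [0.038, 0.999, 0.0, 0.0]
ft_force: [0.5, -0.5, -0.2]
width: 0.0736
grip_force: 0.0
```

>>> arm_command(moves=[0,0,0,0,0,0,0,0,0,0,0,0,0,0,0,0,0,0,0,0,0,0,0,0,0,0,0,0,0,0,0,0], fingers=40, squeeze=40)

```text
time: 17.15
ee_pos: [0.4339, -0.3705, 0.0051]
eef_rot: [0.038, 0.999, 0.0, 0.0]
ft_force: [-1.2, 1.3, 2.4]
width: 0.0494
grip_force: 40.0
```

>>> arm_command(moves=[0,0,-1,0,0,0,-2.5,0,0,0,-3,0,0,0,-3,0,0,0,-2.5,0,0,0,0,0,0,0,0,0])

```text
time: 17.73
ee_pos: [0.4341, -0.3705, 0.1256]
eef_rot: [0.038, 0.999, 0.0, 0.001]
ft_force: [-0.8, 0.8, -7.0]
width: 0.0497
grip_force: 40.0
```

Run:
```python
from h import *
s,m=tool();print(s["width"],s["grip_force"],s["ft_force"].round(1))
go(.4705,.0142,s["ee_pos"][2],-.1055)
```

```text
0.049747155672285034 39.99641954898834 [-0.8  0.8 -7. ]
go [-0.69 38.64  0.  ] turn 1.7 at [ 0.4341 -0.3705  0.1256] q7 2.39 t 17.7
```

>>> arm_command(moves=[-0.1,3.6,0,0,-0.1,3.6,0,0,-0.1,3.6,0,0,-0.1,3.6,0,0,-0.1,3.6,0,0,-0.1,3.6,0,0,0,3.6,0,0,0,3.6,0,0,0,3.6,0,0,0,3.6,0,0,0,2.6,0,1.7,0,0,0,0])

```text
time: 18.73
ee_pos: [0.468, 0.0201, 0.1232]
eef_rot: [0.05, 0.999, 0.0, -0.002]
ft_force: [0.5, 0.7, -7.1]
width: 0.0496
grip_force: 40.0
```

>>> arm_command(moves=[0,0,2.5,0,0,0,2,0,0,0,1.5,0,0,0,1,0,0,0,0,0,0,0,0,0])

```text
time: 19.23
ee_pos: [0.4685, 0.0134, 0.0544]
eef_rot: [0.053, 0.999, -0.001, -0.001]
ft_force: [0.4, 0.5, -6.4]
width: 0.05
grip_force: 40.0
```

Run:
```python
from h import *
I=r.camera_info("wrist"); im=r.camera("wrist"); cv2.imwrite("pics/w7.png",im[:,:,::-1])
go(.4697,.0142,.020,-.1055)
```

```text
go [-0.03  0.06  3.52] turn -0.1 at [0.4693 0.0136 0.0552] q7 1.48 t 19.3
```

View pics/w7.png

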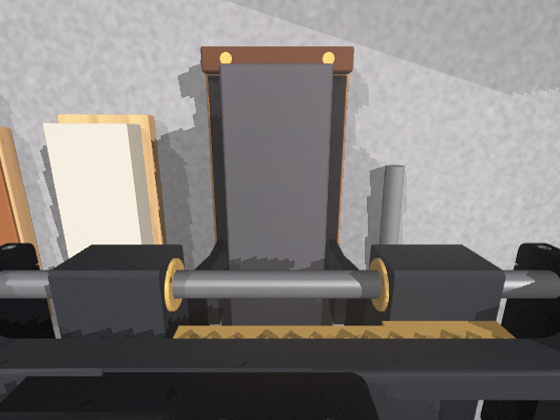

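The coarse stone hangs centred between the board's long sides, its near end at row 64. I'll check that end against the near cleat.

Run:
```python
from h import *
I=r.camera_info("wrist"); b=np.array([.4705,.0142]);y=-.1055;u=np.array([np.cos(y),np.sin(y)]);n=np.array([u[1],-u[0]])
for p,z in [((220,65),.0752),((332,64),.0752),((226,58),.023),((329,58),.023),((201,47),.023),((354,47),.023)]:
    d=P(I,p,z)[0]-b; print(p,(d@u).round(4),(d@n).round(4))
```

```text
(220, 65) -0.0993 0.0254
(332, 64) -0.0996 -0.0231
(226, 58) -0.1127 0.0306
(329, 58) -0.1126 -0.0301
(201, 47) -0.1186 0.0449
(354, 47) -0.1185 -0.0444
```

>>> arm_command(moves=[-0.1,0.1,1.5,0,0,0,1,0,0,0,0.5,0,0,0,0.3,0,0,0,0.1,0,0,0,0,0,0,0,0,0])

```text
time: 19.87
ee_pos: [0.4707, 0.0147, 0.0214]
eef_rot: [0.053, 0.999, 0.0, 0.0]
ft_force: [0.2, -1.1, -7.2]
width: 0.0497
grip_force: 40.0
```

>>> arm_command(moves=[0,0,0.1,0,0,0,0.1,0,0,0,0,0,0,0,0,0])

```text
time: 20.2
ee_pos: [0.4709, 0.0148, 0.02]
eef_rot: [0.053, 0.999, 0.0, 0.0]
ft_force: [-5.6, 0.4, 9.7]
width: 0.0496
grip_force: 40.0
```

>>> arm_command(moves=[0,0,0,0,0,0,0,0,0,0,0,0,0,0,0,0,0,0,-1,0,0,0,-3,0,0,0,-3.5,0,0,0,-3.8,0,0,0,-3.8,0,0,0,-3.8,0,0,0,-3.8,0,0,0,0,0], fingers=75)

```text
time: 21.2
ee_pos: [0.4733, 0.0145, 0.2535]
eef_rot: [0.054, 0.999, 0.002, 0.005]
ft_force: [0.7, -1.0, 0.5]
width: 0.0656
grip_force: 0.0
```

Run:
```python
from h import *
I=r.camera_info("wrist"); im=r.camera("wrist"); cv2.imwrite("pics/w8.png",im[:,:,::-1])
b=np.array([.4705,.0142]);y=-.1055;u=np.array([np.cos(y),np.sin(y)]);n=np.array([u[1],-u[0]])
p=P(I,[[0,0]],0)
go(.56,.33,.24,-.485)
```

```text
go [-5.35 32.29  1.18] turn 21.7 at [0.4723 0.0146 0.2503] q7 1.3 t 21.2
```

View pics/w8.png

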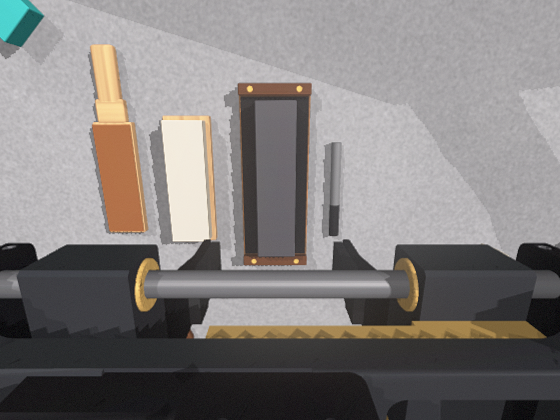

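The coarse stone (255–297, 99–256) lies flat and centred between the cleats. Dresser next.

Run:
```python
from h import *
go(.63,.305,.23,-.485)
```

```text
go [-12.57  30.55   2.21] turn 21.7 at [0.4723 0.0146 0.2503] q7 1.3 t 21.2
```

>>> arm_command(moves=[-1.4,3.4,0.2,0,-1.4,3.4,0.2,0,-1.4,3.4,0.2,0,-1.4,3.4,0.2,0,-1.4,3.4,0.2,0,-1.4,3.4,0.2,0,-1.4,3.4,0.2,0,-1.4,3.4,0.2,0,-1.4,3.4,0.4,0,0,0,0,7,0,0,0,7,0,0,0,7])

```text
time: 22.25
ee_pos: [0.628, 0.3056, 0.2248]
eef_rot: [0.237, 0.971, -0.001, -0.0]
ft_force: [-1.2, -0.4, 0.3]
width: 0.0649
grip_force: 0.0
```

>>> arm_command(moves=[0,0,0,0.7,0,0,0,0])

```text
time: 22.42
ee_pos: [0.628, 0.3053, 0.2257]
eef_rot: [0.239, 0.971, -0.001, -0.0]
ft_force: [-0.7, -0.7, 0.6]
width: 0.0651
grip_force: 0.0
```

Run:
```python
from h import *
I=r.camera_info("wrist"); im=r.camera("wrist"); cv2.imwrite("pics/w9.png",im[:,:,::-1])
c=blob(im,(12,12,165),(45,90,255),(210,90,350,262)); q=rect(P(I,c,.025)); print(cv2.boundingRect(c),q[0].round(4),np.round(q[1:],3))
go(*q[0],.006,q[3])
```

```text
(267, 165, 24, 50) [0.6305 0.3066] [ 0.061  0.029 -0.483]
go [-0.17  0.24 21.98] turn 0.1 at [0.628  0.3054 0.2258] q7 0.79 t 22.5
```

View pics/w9.png

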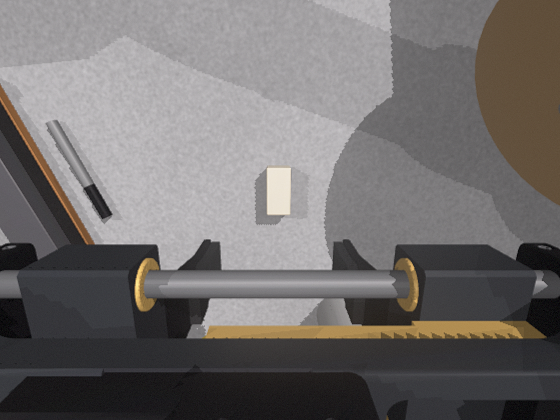

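The dresser is at (267–291, 165–215), aligned with the gripper and clear of other things.

>>> arm_command(moves=[-0.2,0.2,3.5,0,0,0,3.8,0,0,0,3.8,0,0,0,3.8,0,0,0,3,0,0,0,2,0,0,0,1.2,0,0,0,0.7,0,0,0,0,0,0,0,0,0])

```text
time: 23.3
ee_pos: [0.6316, 0.3067, 0.0093]
eef_rot: [0.24, 0.971, 0.001, 0.001]
ft_force: [0.6, 0.1, 1.2]
width: 0.065
grip_force: 0.0
```

Run:
```python
from h import *
go(.6305,.3066,.006,-.483)
```

```text
go [ 0.09 -0.06  0.33] turn -0.1 at [0.6316 0.3067 0.0093] q7 0.85 t 23.3
```

>>> arm_command(moves=[0.1,0,0.3,0,0,0,0,0,0,0,0,0,0,0,0,0,0,0,0,0,0,0,0,0,0,0,0,0,0,0,0,0,0,0,0,0,0,0,0,0,0,0,0,0], fingers=20, squeeze=15)

```text
time: 24.22
ee_pos: [0.6301, 0.307, 0.0052]
eef_rot: [0.24, 0.971, 0.0, 0.0]
ft_force: [-0.8, 0.0, 3.7]
width: 0.0298
grip_force: 15.0
```

>>> arm_command(moves=[0,0,-1,0,0,0,-2.5,0,0,0,-3,0,0,0,-3,0,0,0,-2.5,0,0,0,0,-7,0,0,0,-7,0,0,0,-7,0,0,0,-0.5,0,0,0,0,0,0,0,0])

```text
time: 25.13
ee_pos: [0.63, 0.3068, 0.1252]
eef_rot: [0.057, 0.998, 0.0, -0.0]
ft_force: [1.2, 0.3, -1.3]
width: 0.0297
grip_force: 15.0
```

Run:
```python
from h import *
s,m=tool();print(s["width"],s["grip_force"],s["ft_force"].round(1))
go(.4600,-.1004,s["ee_pos"][2],-.107)
```

```text
0.029690194816634846 14.999681264162064 [ 1.2  0.3 -1.3]
go [ 12.26 -42.39  -0.  ] turn -0.4 at [0.63   0.3068 0.1252] q7 1.15 t 25.1
```

>>> arm_command(moves=[1,-3.5,0,0,1,-3.5,0,0,1,-3.5,0,0,1,-3.5,0,0,1,-3.5,0,0,1,-3.5,0,0,1,-3.5,0,0,1,-3.5,0,0,1,-3.5,0,0,1,-3.5,0,0,1.1,-3.5,0,0,1.1,-3.5,0,0])

```text
time: 26.13
ee_pos: [0.4617, -0.0987, 0.1251]
eef_rot: [0.057, 0.998, 0.0, 0.0]
ft_force: [1.5, -1.4, -0.9]
width: 0.03
grip_force: 15.0
```

>>> arm_command(moves=[0,-0.3,2,0,0,0,2,0,0,0,1.5,0,0,0,1,0,0,0,0,0,0,0,0,0])

```text
time: 26.63
ee_pos: [0.4623, -0.1003, 0.0601]
eef_rot: [0.056, 0.998, -0.0, -0.0]
ft_force: [0.5, 0.1, -0.7]
width: 0.03
grip_force: 15.0
```

Run:
```python
from h import *
go(.4600,-.1004,.0372,-.107)
```

```text
go [ 0.23 -0.04  2.29] turn -0.2 at [ 0.4623 -0.1003  0.0601] q7 1.74 t 26.6
```

>>> arm_command(moves=[0.2,0,1,0,0,0,0.6,-0.2,0,0,0.4,0,0,0,0.2,0,0,0,0,0,0,0,0,0])

```text
time: 27.13
ee_pos: [0.4605, -0.1, 0.0381]
eef_rot: [0.053, 0.999, -0.0, -0.0]
ft_force: [0.2, -0.2, -0.5]
width: 0.0296
grip_force: 15.0
```

>>> arm_command(moves=[0,0,0.1,0,0,0,0,0,0,0,0,0])

```text
time: 27.38
ee_pos: [0.4605, -0.0999, 0.0372]
eef_rot: [0.053, 0.999, 0.0, 0.0]
ft_force: [0.1, -0.1, 0.4]
width: 0.0303
grip_force: 15.0
```

>>> arm_command(moves=[0,0,0.1,0,0,0,0,0])

```text
time: 27.55
ee_pos: [0.4607, -0.1, 0.0368]
eef_rot: [0.053, 0.999, 0.0, 0.0]
ft_force: [-4.3, -0.0, 11.2]
width: 0.0301
grip_force: 15.0
```

>>> arm_command(moves=[0,0,0,0,0,0,0,0,0,0,0,0,0,0,0,0,0,0,0,0,0,0,-0.5,0,0,0,-2,0,0,0,-3.5,0,0,0,-3.8,0,0,0,-3.8,0,0,0,-3.8,0,0,0,-3,0], fingers=100)

```text
time: 28.55
ee_pos: [0.4605, -0.1005, 0.2433]
eef_rot: [0.054, 0.999, 0.0, 0.001]
ft_force: [0.8, 0.2, 0.1]
width: 0.0864
grip_force: 0.0
```

Run:
```python
from h import *
I=r.camera_info("wrist"); im=r.camera("wrist"); cv2.imwrite("pics/w10.png",im[:,:,::-1])
print(r.read_state()["ft_force"].round(1))
T=r.camera_info("top"); print("loupe",P(T,[273,147],.02),"knife",P(T,[312,110],.014))
go(.6243,-.2868,.24,-.1)
```

```text
[ 3.  -1.2  5.2]
loupe [[ 0.62052452 -0.09719046]] knife [[ 0.71756378 -0.1988502 ]]
go [-18.05 -16.76   0.91] turn -0.4 at [ 0.4627 -0.1008  0.248 ] q7 1.54 t 28.6
```

View pics/w10.png

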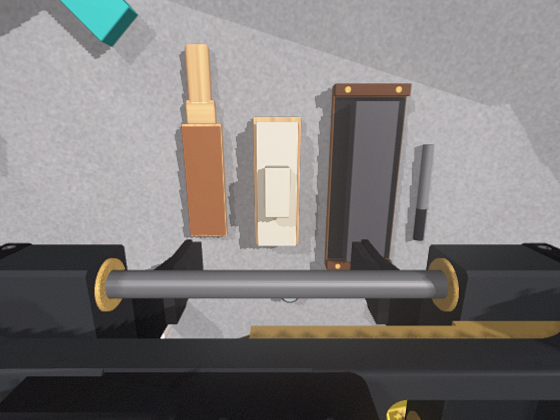

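The dresser sits centrally and lengthwise on the fine stone (265–290, 166–218). Now the bottle.

>>> arm_command(moves=[-2.6,-2.4,0,0,-2.6,-2.4,0,0,-2.6,-2.4,0,0,-2.6,-2.4,0,0,-2.6,-2.4,0,0,-2.6,-2.4,0,0,-2.4,-2.4,0,0,0,0,0,0,0,0,0,0,0,0,0,0])

```text
time: 29.43
ee_pos: [0.6212, -0.286, 0.24]
eef_rot: [0.053, 0.999, 0.0, -0.0]
ft_force: [-0.0, 0.3, -0.1]
width: 0.0872
grip_force: 0.0
```

Run:
```python
from h import *
I=r.camera_info("wrist"); im=r.camera("wrist"); cv2.imwrite("pics/w11.png",im[:,:,::-1])
go(.6243,-.2868,.049,-.1)
```

```text
go [-0.3  -0.13 19.14] turn -0.3 at [ 0.6214 -0.2853  0.2404] q7 2.11 t 29.5
```

View pics/w11.png

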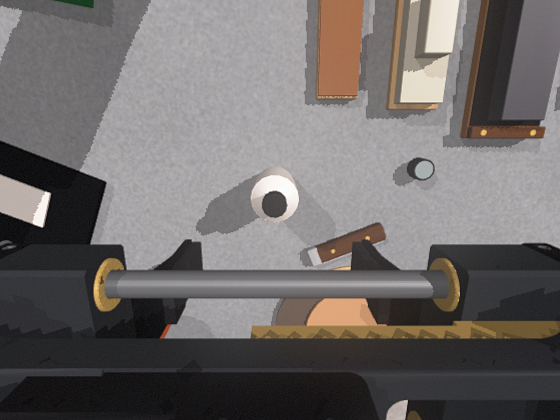

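The bottle's cap is at about (274,205).

Run:
```python
from h import *
I=r.camera_info("wrist"); im=cv2.imread("pics/w11.png")[:,:,::-1].copy()
c=blob(im,(0,0,0),(180,255,70),(250,185,300,225)); (p,rad)=cv2.minEnclosingCircle(c); print(p,rad,P(I,p,.108))
w=blob(im,(0,0,150),(180,45,255),(240,160,310,225)); print(P(I,[p[0]-rad,p[1]],.108)-P(I,[p[0]+rad,p[1]],.108))
t=P(I,p,.108)[0]; go(*t,.049,-.1)
```

```text
Traceback (most recent call last):
  File "h.py", line 25, in blob
    c=max(cv2.findContours(m,cv2.RETR_EXTERNAL,cv2.CHAIN_APPROX_NONE)[0],key=cv2.contourArea)
ValueError: max() iterable argument is empty
```

Run:
```python
from h import *
I=r.camera_info("wrist"); im=cv2.imread("pics/w11.png")[:,:,::-1].copy()
g=cv2.cvtColor(im,cv2.COLOR_RGB2GRAY); print(g[205,250:300:4])
m=np.zeros_like(g); m[188:222,255:295]=(g[188:222,255:295]<120)*255
c=max(cv2.findContours(m,0,1)[0],key=cv2.contourArea)
(p,rad)=cv2.minEnclosingCircle(c); print(p,rad,P(I,p,.108),P(I,[p[0]-rad,p[1]],.108)-P(I,[p[0]+rad,p[1]],.108))
t=P(I,p,.108)[0]; go(*t,.049,-.1)
```

```text
[117 169 173  75  70  70  71  74  73  87 233 233 145]
(274.1666564941406, 204.0) 13.128738403320312 [[ 0.62329864 -0.28796345]] [[-0.00282116 -0.02635642]]
go [-0.21 -0.26 19.14] turn -0.3 at [ 0.6214 -0.2853  0.2404] q7 2.11 t 29.5
```

>>> arm_command(moves=[-0.2,-0.3,0,0,0,0,3,0,0,0,3.5,0,0,0,3.5,0,0,0,3,0,0,0,2.5,0,0,0,2,0,0,0,1,0,0,0,0.5,0,0,0,0,0,0,0,0,0])

```text
time: 30.4
ee_pos: [0.6239, -0.2893, 0.0515]
eef_rot: [0.053, 0.999, -0.0, 0.001]
ft_force: [0.8, -0.3, 0.5]
width: 0.0869
grip_force: 0.0
```

>>> arm_command(moves=[0,0,0,0,0,0,0,0,0,0,0,0,0,0,0,0,0,0,0,0,0,0,0,0,0,0,0,0,0,0,0,0,0,0,0,0,0,0,0,0], fingers=40, squeeze=18)

```text
time: 31.23
ee_pos: [0.6233, -0.2893, 0.0501]
eef_rot: [0.053, 0.999, 0.0, 0.0]
ft_force: [-0.9, 0.2, 1.8]
width: 0.0534
grip_force: 18.0
```

>>> arm_command(moves=[0,0,-1,0,0,0,-2.5,0,0,0,-3,0,0,0,-3,0,0,0,-1.5,0,0,0,0,0,0,0,0,0])

```text
time: 31.82
ee_pos: [0.6235, -0.2895, 0.1609]
eef_rot: [0.053, 0.999, -0.0, 0.001]
ft_force: [0.2, -0.7, -1.6]
width: 0.0535
grip_force: 18.0
```

Run:
```python
from h import *
s,m=tool();print(s["width"],s["grip_force"],s["ft_force"].round(1))
go(.654,-.005,s["ee_pos"][2],-.1055)
```

```text
0.053480531214224594 17.999373567290604 [ 0.2 -0.7 -1.6]
go [-2.000e-02  2.861e+01 -0.000e+00] turn -0.0 at [ 0.6235 -0.2895  0.1609] q7 2.14 t 31.8
```

>>> arm_command(moves=[0,3.5,0,0,0,3.5,0,0,0,3.5,0,0,0,3.5,0,0,0,3.5,0,0,0,3.5,0,0,0,3.5,0,0,0,2.8,0,0,0,1.3,0,0,0,0,0,0,0,0,0,0])

```text
time: 32.73
ee_pos: [0.653, -0.0049, 0.159]
eef_rot: [0.053, 0.999, -0.0, -0.001]
ft_force: [-0.8, -1.6, -0.3]
width: 0.0538
grip_force: 18.0
```

>>> arm_command(moves=[0,0,3,0,0,0,3,0,0,0,2,0,0,0,1,0,0,0,0.7,0,0,0,0,0,0,0,0,0])

```text
time: 33.32
ee_pos: [0.654, -0.0059, 0.0639]
eef_rot: [0.054, 0.999, -0.0, 0.0]
ft_force: [-0.3, 0.6, -0.8]
width: 0.0535
grip_force: 18.0
```

Run:
```python
from h import *
go(.6537,-.005,.050,-.1055); print(r.read_state()["ft_force"])
```

```text
go [0.04 0.09 1.39] turn -0.1 at [ 0.654  -0.0059  0.0639] q7 1.75 t 33.3
[-0.3184073   0.56741313 -0.76823742]
```

>>> arm_command(moves=[0,0.1,0.6,0,0,0,0.4,0,0,0,0.2,0,0,0,0.1,0,0,0,0.1,0,0,0,0,0,0,0,0,0])

```text
time: 33.9
ee_pos: [0.6539, -0.0037, 0.0501]
eef_rot: [0.053, 0.999, 0.0, 0.0]
ft_force: [-4.4, 1.1, 6.8]
width: 0.0537
grip_force: 18.0
```

>>> arm_command(moves=[0,0,0,0,0,0,0,0,0,0,0,0,0,0,0,0,0,0,0,0,0,0,0,0,0,0,-1,0,0,0,-2.5,0,0,0,-3.5,0,0,0,-3.5,0,0,0,-3.5,0,0,0,-3.5,0], fingers=100)

```text
time: 34.9
ee_pos: [0.6534, -0.0043, 0.2267]
eef_rot: [0.053, 0.999, 0.0, 0.0]
ft_force: [0.4, -0.6, -0.1]
width: 0.0866
grip_force: 0.0
```

>>> arm_command(moves=[0,3.5,-3,0,0,3.5,-2,0,0,3.5,0,0,0,3.5,0,0,0,3.5,0,0,0,3.5,0,0,0,3.5,0,0,0,3,0,0,0,0,0,0,0,0,0,0])

```text
time: 35.73
ee_pos: [0.6821, 0.2684, 0.271]
eef_rot: [0.051, 0.999, -0.0, -0.0]
ft_force: [-0.1, -0.8, 1.3]
width: 0.0872
grip_force: 0.0
```

Run:
```python
from h import *
I=r.camera_info("top"); im=r.camera("top"); 
y=-.1055;u=np.array([np.cos(y),np.sin(y)]);n=np.array([u[1],-u[0]])
b=np.array([.4712,.0142])
v=im[90:280,150:360]; cv2.imwrite("pics/top1.png",cv2.resize(v,None,fx=3,fy=3)[:,:,::-1])
p=px(I,[[*(b+.183*u),.108]]); print("bottle cap expected px",p, "crop",(p-[150,90])*3)
```

```text
bottle cap expected px [[233.89286242 125.38122321]] crop [[251.67858727 106.14366964]]
```

View pics/top1.png

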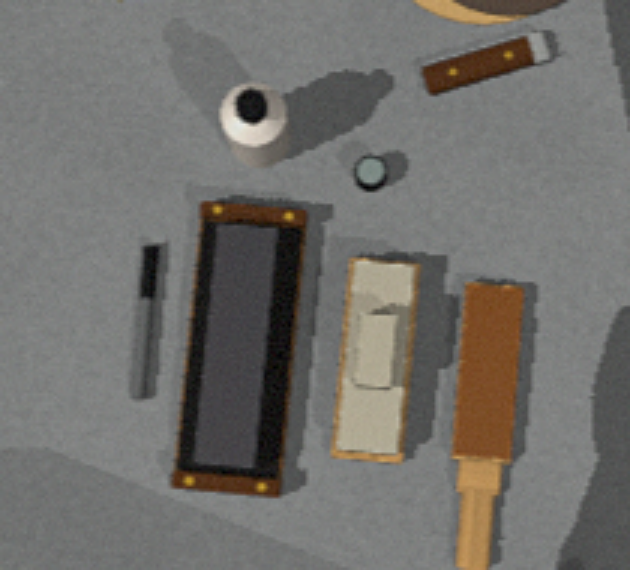

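The top view shows everything in place: the bottle behind the board with its cap at (251,105), as expected, the coarse stone between the cleats, the dresser on the fine stone, and the strop to the right. The marker, loupe and knife are untouched.

```bash
python3 -c "
from bench import r
print(r.close_job())"
```

```text
the job is handed in; nothing more can be done
None
```

The bench is set up as asked and the job is handed in, at about 36 s of the 120 s allowed: the final top view shows every piece in place, with the fine stone about 2 mm off level along the board and the marker, loupe and knife where they lay.

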